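Fit the slip-on handle, try the valve tray's cover and hold it open

TASK

The self-closing sliding cover of the blue valve tray has lost its slip-on handle: push the red tube fully home over the stub on the cover, then tug the cover towards its open side by this handle to find out whether the catch holds it. Try it before you touch the catch, and do not force it; if it is caught, slide the yellow catch post outwards, away from the tray, to free it. Then pull the cover fully open by the handle and finish while holding it open with the red handle still fully home in the grip, leaving the piston, jar and wrench where they are.

Things in the scene. Friction and masses are not known exactly. Their poses are not given: they have to be found in the camera images.
- sleeve: the slip-on handle: red rigid plastic tube, outer diameter 30, bore 19 (open at both ends), 95 long, about 70 g (varies), standing upright on the bench. Origin: centre of its lower end; z along the tube.
- case: valve tray: fixed blue steel case, 170 (x) by 300 (y) by 80 high, a dark guide rail on each long side up to 90. Origin: centre of its underside, on the bench. Its y is the way the cover opens; its x points to the side with the catch (roughly away from the robot). The grey cover shuts the half at -y; at +y is a fixed deck over which it slides. Only stub, handle and catch post stand higher than 90.
- stub (a point): foot of the upright steel stub on the cover: on its axis, on the dark flange (38 across) on which the handle's lower end comes to rest; 88 above the bench. The stub is 16 in diameter for 35 mm up, then tapers to 7 at its tip, 47 above the foot. It moves with the cover; shut, it is at case x -45, y -60 (origin). Axes as the case.
- cover (a joint): travel of the sliding cover (grey steel sheet 158 by 190, top at 84) along the case's y: 0 shut, 0.11 m fully open, at its stop. A spring pulls it shut with 4.5 N at 0, 8.5 N fully open, so it shuts when let go. Caught, it comes about 10 mm (free play), then stops hard; else it runs on freely. Which of the two varies and cannot be seen.
- post (a point): centre of the top of the catch's yellow upright post, 16 in diameter, 122 above the bench; it is free from 70 up, the tray's rail beside it reaches up to 90. Catch in (start): at case x 105, y -80; slid out: case x 130. It can be pinched from above in any direction. Axes as the case.
- catch (a joint): travel of the catch along the case's x, away from the tray: 0 in (always so at the start), 0.025 m fully out, at its stop; its tongue is clear of the cover beyond 0.014. It slides with about 2 N of friction and stays where it is left. It binds while the cover is pulled against it: let the cover go back first.
- piston: aluminium piston, 72 in diameter, 58 high, 350 g, standing on the bench at the tray's +y end; origin: centre of its underside. Leave alone.
- jar: closed jar of grinding paste with a green cap, 56 in diameter, 70 high, standing on the bench at the tray's +y end; origin: centre of its underside. Leave alone.
- wrench: steel wrench lying on the bench, at most 200 long, its handle to its own -x; origin: its underside, mid length. Leave alone.
Mind the look-alikes: they are no part of the job. Of the things that look like the sleeve, take the one that is farthest to the robot's right at the start.

How it is judged:
On the way, in this order (a step that is already met when the one before it is completed fails the run):
1. the red tube is fully home on the stub, the cover still shut and the catch not yet moved (z of sleeve in the frame of stub below 0.005 m and horizontal distance between sleeve and stub below 0.005 m and angle between sleeve's own z axis and vertical below 0.13 rad and value of joint each of cover, catch below 0.004 m), for 0.2 s.
2. the cover is tugged by the handle, the catch not yet touched (z of sleeve in the frame of stub below 0.005 m and horizontal distance between sleeve and stub below 0.005 m and angle between sleeve's own z axis and vertical below 0.13 rad and value of joint cover above 0.006 m and value of joint catch below 0.004 m and contact force between the fingers and sleeve above 0.5 N), for 0.1 s.
At the end, for the whole second after the job is handed in: The cover is held at least 90 mm open (of 110) and still, by the fingers' grip on the red handle alone (they do not touch the cover), and the handle is fully home on the stub: lower end within 5 mm of the flange, within 5 mm of the axis, tilted less than 0.13 rad (z of sleeve in the frame of stub below 0.005 m and horizontal distance between sleeve and stub below 0.005 m and angle between sleeve's own z axis and vertical below 0.13 rad and value of joint cover above 0.09 m and velocity of joint cover between -0.01 and 0.01 m/s and contact force between the fingers and sleeve above 1 N and contact force between sleeve and cover above 1 N and contact force between each of the arm, the fingers and cover below 0.5 N); the arm keeps its last pose, push and grip.
It fails at once if a bystander (piston, jar, wrench) is moved more than 30 mm (distance of any of piston, jar, wrench from where it was at the start of the episode above 0.03 m).
It fails at once if the caught cover is forced against its catch with more than 45 N (contact force between catch and cover above 45 N).
It also fails if it takes over 66 s, if anything falls off the work surface, if the arm or the gripper's body presses on something with over 40 N, if the wrist force passes 120 N, or if a joint passes its speed limit or range.

ROBOT

A 6-joint arm with a two-finger parallel gripper is mounted at the origin on the work surface. World frame = base frame: x ahead of the robot, y to its left, z up, the work surface at z = 0. Lengths are in m, angles in rad, forces in N, time in s.
With the tool pointing down it reaches from about 0.35 to 1 m from the base axis. Payload 7.1 kg.
Tool frame: the origin (TCP) lies between the finger pads; the fingertips stand 22 mm ahead of it and the grasp point (between the pads) lies 3 mm ahead of it; x points along the fingers, y is the direction in which the jaws open and shut, and the axes are right-handed (so a half turn about x gives the same grasp; the last joint's range is limited). The gripper opens to 85 mm and grips with 20 to 120 N. Pads are 22 mm wide; open, the fingers measure 114 mm over their backs; the gripper's body (76 mm by 85 mm) begins 54 mm behind the grasp point. The pads swing forward as they close: fully open they stand 13 mm farther back than shut.
Start: joints at [-1.257, 0.423, 1.63, -0, 1.089, -0.019], TCP at [0.204, -0.591, 0.253] pointing down, gripper open.
Joint ranges: [-3, 3], [-0.9, 2.11], [0.09, 2.58], [-1.31, 4.45], [0.11, 2.69], [-2.54, 2.54]. Speed limits (rad/s): [2.39, 2.39, 3.01, 3.14, 3.14, 3.14].

INTERFACE

Orientations are given as a rotation vector (axis times angle).
In Python, from rig import manip gives the robot as it stands. The module is installed in compiled form; this text tells all that it offers. Calls block until the motion is done:
- manip.move_to(position, orientation): joint-space move of the TCP to a pose.
- manip.servo_line(position, orientation=None, rate=0.15): straight line of the TCP; orientation=None keeps the orientation; rate is the mean speed in m/s.
- manip.set_joints(angles): joint-space move.
- manip.command_gripper(opening, f_grip=None): finger opening in m; f_grip is the grip in N (None keeps the last); returns when the fingers have stopped.
- manip.hold(seconds).
- manip.solve_ik(position, orientation): joint angles nearest the present ones, or None.
- manip.camera(name): name is "scene" or "top" or "wrist"; returns a dict with "image" (420x560x3 uint8, red, green, blue), "fx", "fy", "cx", "cy" (pixels), "cam_to_world" (4x4, takes a point from camera to world coordinates); the wrist camera has in their place "mount" (4x4, takes a point from camera to tool coordinates, whose origin is the TCP and whose axes are the tool frame's). Camera axes: x right, y down, z forward; pixel columns grow to the right and rows downward; lengths in m; the calibration is good to about 2 mm. A picture is of the moment at which its call begins: read the wrist's pose just before it. There is no depth.
A pose or a line that the arm cannot do raises manip.IKError and nothing moves.
- manip.sign_off(): hands the job in, once; it reports no verdict.
Readings, each from a call of its own:
- manip.get_time(): time.
- manip.get_joint_positions(): joint angles.
- manip.get_joint_vel(): joint speeds.
- manip.get_tau(): joint torques, N m.
- manip.get_position(): TCP position.
- manip.get_ee_rot(): TCP orientation.
- manip.get_contact_force(): force on the tool from outside, world axes, zero at the start.
- manip.get_torque(): the same for the moment, N m.
- manip.get_width(): finger opening in m.
Only numpy, scipy, OpenCV 4.12 (cv2) and the standard library are available. Lean on these libraries where they do the work, as an engineer would, in place of code of your own. Each camera call takes 0.05 s, during which the arm holds its last target. There are 200 camera calls.

## Working session

There is one attempt and no reset: what is moved stays moved. The work goes in short steps, each a Python script; the robot and the scene stay as the last script left them, time stands still between calls to the robot, and variables do not carry over. Pictures are saved under pics/ and viewed, about 8 in all and at most 12, crops included, and the job is handed in when it is done.

```bash
mkdir -p pics; python3 - <<'E'
from rig import manip
import cv2,numpy as np,pickle
d={}
for n in("scene","top","wrist"):
    p=manip.get_position(),manip.get_ee_rot()
    c=manip.camera(n);c['pose']=p;d[n]=c
    print(n,{k:np.round(v,4).tolist() for k,v in c.items() if k not in('image','pose')})
pickle.dump(d,open('d0.pkl','wb'))
im=np.hstack([d['scene']['image'],d['top']['image']])[:,:,::-1]
cv2.imwrite('pics/scene.png',d['scene']['image'][:,:,::-1]);cv2.imwrite('pics/top.png',d['top']['image'][:,:,::-1])
print(manip.get_time(),p,manip.get_width())
E
```

```text
scene {'fx': 468.9549, 'fy': 468.9549, 'cx': 274.9455, 'cy': 211.0638, 'cam_to_world': [[-0.8409, 0.4277, -0.3317, 0.8861], [0.5411, 0.6531, -0.5298, 0.548], [-0.0099, -0.625, -0.7806, 0.9029], [0.0, 0.0, 0.0, 1.0]]}
top {'fx': 429.6654, 'fy': 429.6654, 'cx': 279.552, 'cy': 205.2179, 'cam_to_world': [[0.0292, -0.9896, 0.1408, 0.4148], [-0.9993, -0.0321, -0.0184, 0.0043], [0.0228, -0.1401, -0.9899, 0.9989], [0.0, 0.0, 0.0, 1.0]]}
wrist {'fx': 300.5933, 'fy': 300.5933, 'cx': 277.6641, 'cy': 214.48, 'mount': [[0.0001, -0.2617, 0.9652, -0.1219], [1.0, 0.0004, 0.0, -0.0], [-0.0004, 0.9652, 0.2617, -0.0673], [0.0, 0.0, 0.0, 1.0]]}
0.15 (array([ 0.20406447, -0.59023996,  0.25260574]), array([ 2.04145546,  0.34438997, -2.04188158])) 0.08529938168817451
```

View pics/scene.png

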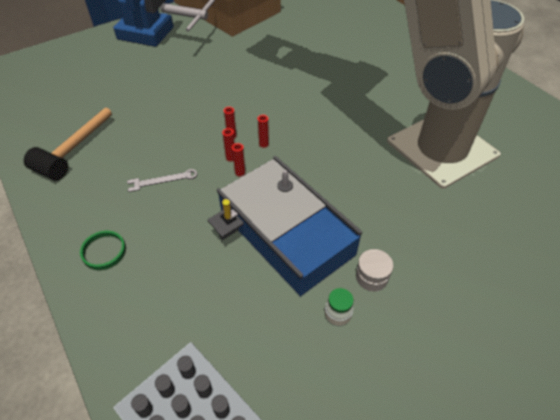

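View pics/top.png

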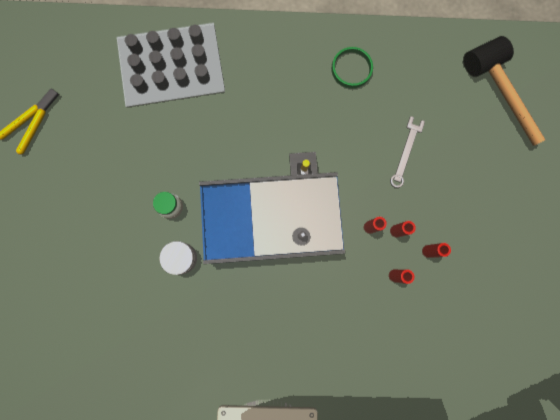

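The top view shows the candidates for the tube at (376,225), (404,229), (439,250) and (404,277). The robot's right is image right, so I choose (439,250). The stub is at (302,236), the post at (306,163), the jar at (166,204) and the piston at (177,258).

```bash
cat > h.py <<'E'
import cv2,numpy as np,pickle
def ray(c,uv,z):
    T=c['cam_to_world'];d=T[:3,:3]@[(uv[0]-c['cx'])/c['fx'],(uv[1]-c['cy'])/c['fy'],1]
    return T[:3,3]+d*(z-T[2,3])/d[2]
def proj(c,p):
    T=c['cam_to_world'];q=T[:3,:3].T@(np.array(p)-T[:3,3]);return np.array([c['cx']+c['fx']*q[0]/q[2],c['cy']+c['fy']*q[1]/q[2]])
def blobs(m,amin=15):
    n,l,s,ce=cv2.connectedComponentsWithStats(m.astype(np.uint8));return [(s[i],ce[i],l==i) for i in range(1,n) if s[i,4]>=amin]
def hsv(c): return [x.astype(int) for x in cv2.split(cv2.cvtColor(c['image'],cv2.COLOR_RGB2HSV))]
def tri(c1,u1,c2,u2):
    P=[]
    for c in(c1,c2):
        K=np.array([[c['fx'],0,c['cx']],[0,c['fy'],c['cy']],[0,0,1]]);P.append(K@np.linalg.inv(c['cam_to_world'])[:3])
    x=cv2.triangulatePoints(P[0],P[1],np.array(u1,float).reshape(2,1),np.array(u2,float).reshape(2,1)).ravel();return x[:3]/x[3]
E
python3 - <<'E'
from h import *
np.set_printoptions(precision=4,suppress=True)
d=pickle.load(open('d0.pkl','rb'))
for n in('top','scene'):
    c=d[n];H,S,V=hsv(c)
    red=((H<8)|(H>172))&(S>150)&(V>40)
    print(n)
    for s,ce,m in blobs(red):
        # mid of silhouette lies on the ray to the tube's mid point (z=.0475)
        k=cv2.convexHull(np.argwhere(m)[:,::-1].astype(np.int32)); r=cv2.minAreaRect(k)
        print('red',s,ce,r[0],'mid',ray(c,r[0],.0475))
    for s,ce,m in blobs((H>20)&(H<35)&(S>150)&(V>100)):
        print('yel',s,ce)
    if n=='top':
        for nm,m in(('white',(S<60)&(V>130)),('blue',(H>100)&(H<125)&(S>120))):
            for s,ce,mm in blobs(m,1500):
                r=cv2.minAreaRect(np.argwhere(mm)[:,::-1].astype(np.float32));b=cv2.boxPoints(r)
                print(nm,s,ce); print(np.array([ray(c,q,.084 if nm=='white' else .08) for q in b]))
t=d['top']['image'][140:300,190:460,::-1];s=d['scene']['image'][90:250,190:320,::-1]
cv2.imwrite('pics/c1.png',np.hstack([cv2.resize(t,None,fx=2.0,fy=2.0,interpolation=3),cv2.resize(s,(260,320),interpolation=3)]))
t=d['top']['image'][205:295,360:460,::-1]
cv2.imwrite('pics/c2.png',np.hstack([cv2.resize(t,(500,450),interpolation=3),cv2.resize(d['wrist']['image'][:,:,::-1],(300,225)).repeat(2,0)]))
E
```

```text
top
red [368 217  18  14 141] [378.2908 223.3901] (378.0, 223.0) mid [ 0.5171 -0.2346  0.0475]
red [391 221  24  15 253] [403.5336 228.3439] (402.5445861816406, 227.94552612304688) mid [ 0.5077 -0.2897  0.0475]
red [423 243  28  14 304] [437.0855 249.9112] (436.5, 249.5) mid [ 0.462  -0.3652  0.0475]
red [390 270  24  14 268] [402.1828 275.8209] (401.5, 276.5) mid [ 0.4005 -0.2862  0.0475]
yel [  0 105  45  49 730] [ 24.2918 126.1096]
yel [302 160   8   7  46] [305.5    163.1957]
white [  40    0  520   22 6203] [373.9283   6.9407]
[[ 0.9987  0.5461  0.084 ]
 [ 1.052  -0.6536  0.084 ]
 [ 0.9988 -0.6502  0.084 ]
 [ 0.9475  0.5407  0.084 ]]
white [ 116   22  109   85 4071] [171.0825  67.2176]
[[0.9179 0.3731 0.084 ]
 [0.965  0.1499 0.084 ]
 [0.7982 0.1174 0.084 ]
 [0.7541 0.3358 0.084 ]]
white [ 250  177   94   79 6282] [295.5419 215.0478]
[[ 0.5933  0.0556  0.084 ]
 [ 0.6146 -0.1385  0.084 ]
 [ 0.4554 -0.1517  0.084 ]
 [ 0.4357  0.0379  0.084 ]]
blue [ 200  184   54   76 3601] [226.2941 221.105 ]
[[0.5815 0.163  0.08  ]
 [0.5923 0.056  0.08  ]
 [0.4349 0.0396 0.08  ]
 [0.425  0.1442 0.08  ]]
scene
red [223 107  22  69 766] [232.5548 142.4034] (232.64996337890625, 141.04998779296875) mid [ 0.4877 -0.2945  0.0475]
red [258 115  10  32 270] [262.9556 130.0407] (262.5, 130.5) mid [ 0.3995 -0.2862  0.0475]
yel [223 199   7  19 101] [226.3564 207.6337]
```

View pics/c1.png

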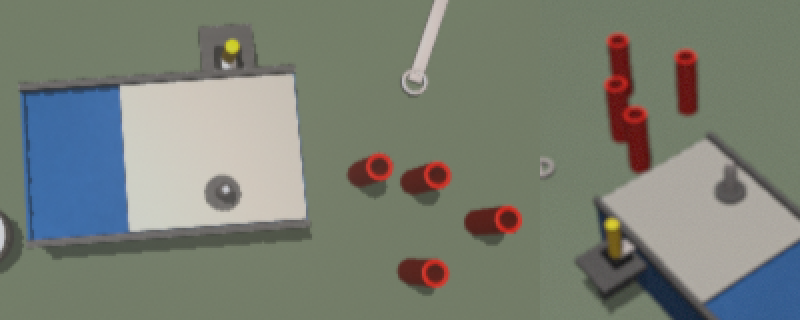

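View pics/c2.png

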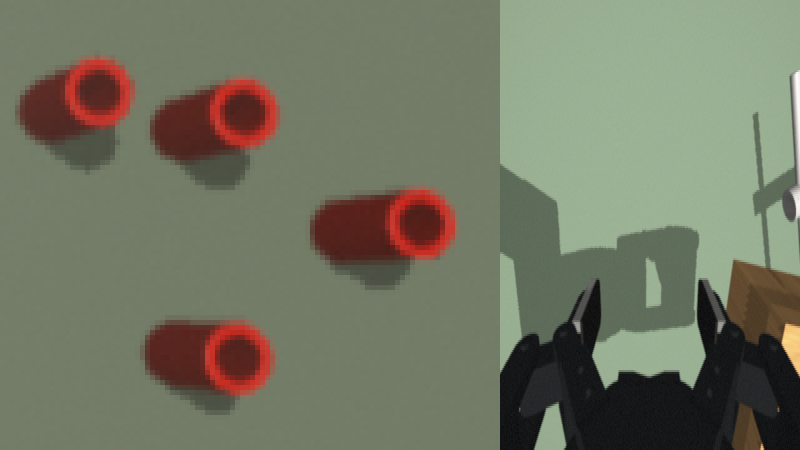

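```bash
cat >> h.py <<'E'
from scipy.spatial.transform import Rotation as Ro
YAW=0.105
def rot(yaw=YAW,flip=1):
    y=np.array([-np.sin(yaw),np.cos(yaw),0])*flip;x=np.array([0,0,-1.]);return Ro.from_matrix(np.c_[x,y,np.cross(x,y)]).as_rotvec()
def wcam(m):
    p,r=m.get_position(),m.get_ee_rot();c=m.camera('wrist');T=np.eye(4);T[:3,:3]=Ro.from_rotvec(r).as_matrix();T[:3,3]=p
    c['cam_to_world']=T@c['mount'];return c
def save(c,f): cv2.imwrite('pics/'+f,c['image'][:,:,::-1])
E
python3 - <<'E'
from h import *
from rig import manip as m
np.set_printoptions(precision=4,suppress=True)
d=pickle.load(open('d0.pkl','rb'));c=d['top'];H,S,V=hsv(c)
red=((H<8)|(H>172))&(S>150)
rims=[]
for s,ce,k in blobs(red&(V>150)):
    e=cv2.minAreaRect(cv2.convexHull(np.argwhere(k)[:,::-1].astype(np.int32)))
    P=ray(c,e[0],.095);rims.append(P);print('rim',e[0],e[1],P)
tube=min(rims,key=lambda p:p[1])
tip=ray(c,(302.8,234.8),.135);post=ray(c,(305.5,163.2),.122);fl=ray(c,(301.5,236),.088)
Rc=Ro.from_euler('z',YAW).as_matrix()
print('tip',tip,'flange',fl,'post',post,'diff case frame',Rc.T@(post-tip))
cen=np.array([.524,-.047,0]);print('case from stub',tip-Rc@[-.045,-.06,0],'from post',post-Rc@[.105,-.08,0])
print(Ro.from_rotvec(m.get_ee_rot()).as_matrix())
for f in(1,-1): print(f,[m.solve_ik([*tube[:2],.24],rot(flip=f)),m.solve_ik([*tip[:2],.28],rot(flip=f))])
f=1 if m.get_ee_rot() is not None and Ro.from_rotvec(m.get_ee_rot()).as_matrix()[1,1]>0 else -1
print('flip',f)
m.move_to([*tube[:2],.26],rot(flip=f))
w=wcam(m);save(w,'w1.png');pickle.dump((w,tube,tip,post,f),open('w1.pkl','wb'))
H,S,V=hsv(w);red=((H<8)|(H>172))&(S>150)
for s,ce,k in blobs(red&(V>150),60):
    e=cv2.minAreaRect(cv2.convexHull(np.argwhere(k)[:,::-1].astype(np.int32)));print('wr',e[0],e[1],ray(w,e[0],.095))
print(m.get_time(),m.get_contact_force())
E
```

```text
rim (379.0, 223.0) (12.0, 12.0) [ 0.5121 -0.2248  0.095 ]
rim (408.0, 227.0) (12.0, 12.0) [ 0.5055 -0.2867  0.095 ]
rim (443.7500305175781, 249.25) (12.727920532226562, 12.020814895629883) [ 0.4607 -0.3622  0.095 ]
rim (407.0, 276.5) (13.0, 12.0) [ 0.4015 -0.2833  0.095 ]
tip [ 0.479  -0.0604  0.135 ] flange [ 0.4799 -0.0612  0.088 ] post [ 0.6301 -0.0637  0.122 ] diff case frame [ 0.1499 -0.0192 -0.013 ]
case from stub [0.5175 0.004  0.135 ] from post [0.5173 0.0048 0.122 ]
[[-0.0004  0.3267 -0.9451]
 [ 0.0012 -0.9451 -0.3267]
 [-1.     -0.0012 -0.    ]]
1 [array([-0.6866,  0.382 ,  1.7291, -0.    ,  1.0304, -2.3624]), array([-0.15  ,  0.1783,  1.9109, -0.    ,  1.0524, -1.8258])]
-1 [array([-0.6866,  0.382 ,  1.7291, -0.    ,  1.0304,  0.7792]), array([-0.15  ,  0.1783,  1.9109, -0.    ,  1.0524,  1.3158])]
flip -1
wr (135.5, 134.5) (31.0, 31.0) [ 0.512  -0.2253  0.095 ]
wr (202.5, 149.5) (31.0, 31.0) [ 0.5049 -0.2873  0.095 ]
wr (276.5, 203.5) (29.0, 29.0) [ 0.4607 -0.3614  0.095 ]
wr (195.0, 251.0) (26.0, 28.0) [ 0.4024 -0.2837  0.095 ]
1.4917 [-0.5143 -0.4607  1.141 ]
```

View pics/w1.png

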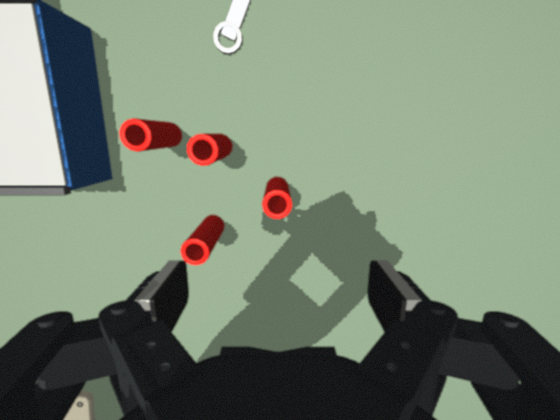

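```bash
python3 - <<'E'
from h import *
from rig import manip as m
np.set_printoptions(precision=4,suppress=True)
R=rot(flip=-1);t=[.4607,-.3617]
m.command_gripper(.055,60)
m.servo_line([*t,.12],R,.2);m.servo_line([*t,.063],R,.08);print('F',m.get_contact_force())
m.command_gripper(.0,60);print('w',m.get_width(),m.get_position())
m.servo_line([*t,.24],R,.2)
F0=m.get_contact_force();print('F0',F0)
s=[.4793,-.0605]
m.servo_line([*s,.24],R,.25)
m.hold(.2);F0=m.get_contact_force();print('F0',F0,m.get_position())
c=m.camera('scene');save(c,'s2.png');c2=m.camera('top');cv2.imwrite('pics/s2.png',np.hstack([cv2.resize(x['image'][a:a+150,b:b+130,::-1],(390,450),interpolation=3) for x,a,b in((c,90,220),(c2,140,240))]))
print(m.get_time())
E
```

```text
F [-0.005  -0.1008 -0.6106]
w 0.02883784081346674 [ 0.4611 -0.3619  0.0638]
F0 [-0.2399 -0.0241 -1.0144]
F0 [-0.5741  0.1438 -1.3263] [ 0.4792 -0.0613  0.2399]
6.65
```

View pics/s2.png

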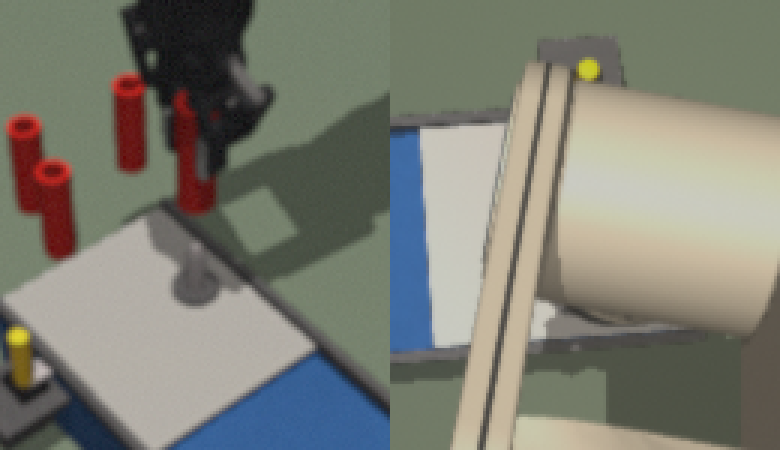

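The tube is held upright with its bottom at crop (197,205), right above the stub tip at crop (196,240), so I can lower it.

```bash
python3 - <<'E'
from h import *
from rig import manip as m
np.set_printoptions(precision=4,suppress=True)
F0=m.get_contact_force();s=[.4793,-.0605]
m.servo_line([*s,.205],None,.1)
z=.205
while z>.1485:
    z-=.003 if z>.156 else .001
    m.servo_line([*s,z],None,.06);F=m.get_contact_force()-F0
    if z<.16 or abs(F).max()>6: print(round(z,4),F,m.get_position())
    if F[2]>18 or np.hypot(*F[:2])>15: break
m.hold(.3);print(m.get_contact_force()-F0,m.get_position(),m.get_width(),m.get_time())
c=m.camera('scene');cv2.imwrite('pics/s3.png',cv2.resize(c['image'][90:250,200:340,::-1],(525,600),interpolation=3))
E
```

```text
0.16 [ 4.9419  2.25   -1.7895] [ 0.4794 -0.0605  0.1598]
0.157 [ 5.3041  2.1372 -2.339 ] [ 0.4794 -0.0605  0.1568]
0.154 [ 6.0819  1.268  -2.9563] [ 0.4794 -0.0605  0.1538]
0.153 [ 4.7773  2.0425 -0.4701] [ 0.4794 -0.0605  0.1529]
0.152 [4.246  1.89   1.1414] [ 0.4794 -0.0605  0.152 ]
0.151 [ 2.2931  2.4658 10.2753] [ 0.4797 -0.0605  0.1517]
0.15 [-0.6367  4.0447 20.6771] [ 0.4798 -0.0605  0.1516]
[-1.3423  3.95   21.1537] [ 0.4798 -0.0605  0.1516] 0.029148364434770587 12.7
```

View pics/s3.png

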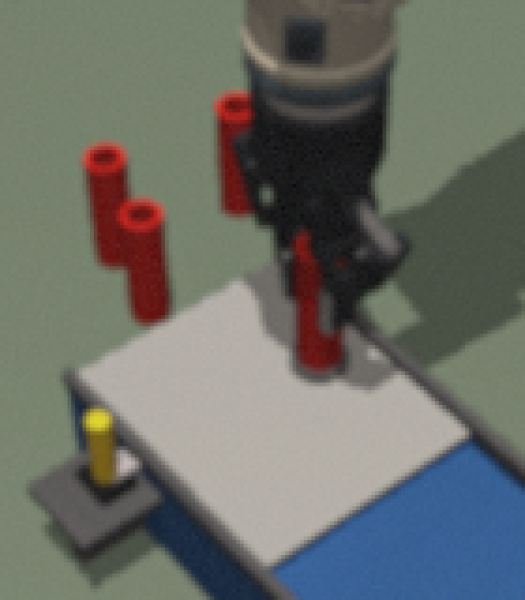

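The tube is seated on the flange at crop (318,365): TCP z 0.1516 against 0.152 expected, with a firm stop. Next is the tug.

```bash
python3 - <<'E'
from h import *
from rig import manip as m
np.set_printoptions(precision=4,suppress=True)
y=np.array([-np.sin(YAW),np.cos(YAW),0]);s=np.array([.4794,-.0605,.1508])
m.servo_line(s,None,.05);p0=m.get_position();F0=m.get_contact_force();print(F0)
caught=False
for k in np.arange(.002,.0221,.001):
    m.servo_line(s+y*k,None,.03);F=m.get_contact_force()-F0;q=(m.get_position()-p0)@y
    print(round(k,4),'F',round(F@y,1),'Fz',round(F[2],1),'moved',round(q,4))
    if abs(k-.009)<1e-6: m.hold(.2)
    if F@y<-17: caught=True;break
m.hold(.15);print(caught,(m.get_contact_force()-F0)@y,m.get_time())
E
```

```text
[ 1.5978  3.9911 11.2046]
0.002 F -7.5 Fz -1.4 moved 0.0011
0.003 F -7.0 Fz -1.3 moved 0.0019
0.004 F -8.2 Fz -0.8 moved 0.0029
0.005 F -8.7 Fz -0.2 moved 0.0039
0.006 F -8.3 Fz -0.8 moved 0.0048
0.007 F -9.0 Fz -0.9 moved 0.0059
0.008 F -8.3 Fz -1.3 moved 0.0068
0.009 F -7.7 Fz -0.5 moved 0.0078
0.01 F -9.5 Fz -0.4 moved 0.0088
0.011 F -7.9 Fz -0.9 moved 0.0098
0.012 F -9.5 Fz 0.2 moved 0.0107
0.013 F -9.8 Fz -0.9 moved 0.0116
0.014 F -10.4 Fz -0.7 moved 0.0126
0.015 F -13.2 Fz -0.6 moved 0.013
0.016 F -18.9 Fz -2.5 moved 0.0133
True -18.787627989568218 17.1
```

The cover is caught: it stopped hard after about 12 mm, with the force rising to 19 N. I let it go back first, then slide the catch.

```bash
python3 - <<'E'
from h import *
from rig import manip as m
np.set_printoptions(precision=4,suppress=True)
R=rot(flip=-1);x=np.array([np.cos(YAW),np.sin(YAW),0]);s=np.array([.4794,-.0605,.1512])
m.servo_line(s,None,.05);m.hold(.2);print(m.get_position(),m.get_contact_force())
m.command_gripper(.055,60)
m.servo_line([s[0],s[1],.25],None,.2)
p=np.array([.6302,-.064,.118])
m.servo_line([p[0],p[1],.22],R,.2);m.servo_line(p,None,.12)
m.command_gripper(0,40);F0=m.get_contact_force();print('w',m.get_width(),m.get_position(),F0)
for k in(.006,.012,.018,.023,.025,.027):
    m.servo_line(p+x*k,None,.04);F=m.get_contact_force()-F0;print(k,'F',F@x,(m.get_position()-p)@x)
    if F@x<-25:break
m.command_gripper(.05,40)
m.servo_line([*m.get_position()[:2],.25],None,.2)
m.servo_line([.40,-.20,.30],None,.3)
for n in('scene','top'):
    c=m.camera(n);H,S,V=hsv(c);print(n)
    for b,ce,k in blobs((H>20)&(H<35)&(S>150)&(V>100)):
        print('yel',b,ce,ray(c,ce,.122) if n=='top' else '')
    if n=='top':t=c
    else: sc=c
cv2.imwrite('pics/s4.png',np.hstack([cv2.resize(z['image'][a:a+150,b:b+130,::-1],(390,450),interpolation=3) for z,a,b in((sc,90,200),(t,140,240))]))
print(m.get_time())
E
```

```text
[ 0.4794 -0.0602  0.1517] [2.1519 4.7023 8.5757]
w 0.014659843709708959 [ 0.6306 -0.0638  0.1187] [-1.1044  1.6258  5.934 ]
0.006 F 1.221357834149566 0.006749078568546943
0.012 F 1.411889985642947 0.012776745841947015
0.018 F 1.7901187766570401 0.018772863113826768
0.023 F 1.8516579216244562 0.02374730874938031
0.025 F 0.2900103293446471 0.02539544851461972
0.027 F -6.572898513669299 0.025618395123231236
scene
yel [214 205   7  19  97] [217.1649 213.9691] 
top
yel [  0 105  45  49 736] [ 24.2649 126.1549] [0.6888 0.5257 0.122 ]
yel [301 148   8   8  46] [304.5    151.6957] [ 0.6548 -0.0611  0.122 ]
25.2833
```

View pics/s4.png

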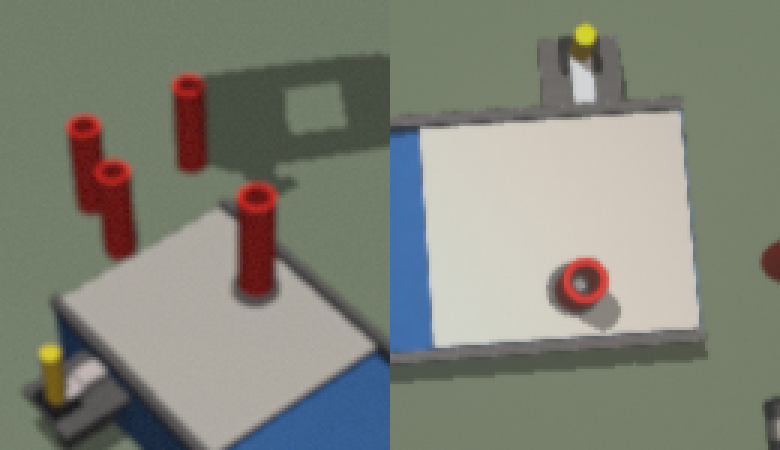

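The catch is fully out: the post moved 25 mm, to crop (585,35) in the top view. The tube is still home on the shut cover at crop (256,290). I re-grip it and pull the cover open.

```bash
python3 - <<'E'
from h import *
from rig import manip as m
np.set_printoptions(precision=4,suppress=True)
R=rot(flip=-1);y=np.array([-np.sin(YAW),np.cos(YAW),0]);s=np.array([.4794,-.0603,.1512])
m.command_gripper(.055,70)
m.servo_line([s[0],s[1],.25],R,.25);m.servo_line(s,None,.12)
F0=m.get_contact_force();m.command_gripper(0,70);print('w',m.get_width(),m.get_position())
s[2]=.1503;m.servo_line(s,None,.03);print(m.get_contact_force()-F0)
p0=m.get_position()
for k in [*np.arange(.005,.1001,.005),*np.arange(.102,.1141,.002)]:
    m.servo_line(s+y*k,None,.06);F=m.get_contact_force()-F0;q=(m.get_position()-p0)
    print(round(k,3),np.round([F@y,F[2],q@y,q[2]],4))
    if F@y<-22: break
m.hold(.3);print(m.get_contact_force()-F0,(m.get_position()-p0)@y,m.get_width(),m.get_time())
c=m.camera('scene');t=m.camera('top')
cv2.imwrite('pics/s5.png',np.hstack([cv2.resize(z['image'][a:a+150,b:b+130,::-1],(390,450),interpolation=3) for z,a,b in((c,90,220),(t,140,190))]))
E
```

```text
w 0.029152022933603226 [ 0.4799 -0.0603  0.1521]
[-3.176   1.0276 14.1608]
0.005 [-3.6737 10.5618  0.0043  0.    ]
0.01 [-3.3164 10.6637  0.0092  0.    ]
0.015 [-4.7275 10.74    0.0142  0.    ]
0.02 [-5.5162 10.5043  0.0192  0.    ]
0.025 [-5.3508  9.73    0.0242  0.    ]
0.03 [-4.1307 10.6117  0.0292  0.    ]
0.035 [-4.2535 10.7676  0.0342  0.    ]
0.04 [-5.0643 10.4643  0.0392  0.    ]
0.045 [-4.8722 10.7132  0.0442  0.    ]
0.05 [-5.2751 11.1003  0.0492  0.    ]
0.055 [-5.6787 11.1681  0.0542  0.    ]
0.06 [-5.2002 11.3008  0.0592  0.    ]
0.065 [-6.4883 10.8481  0.0642  0.    ]
0.07 [-6.0245 10.1001  0.0692  0.    ]
0.075 [-5.5299 10.9062  0.0741  0.    ]
0.08 [-5.6323 10.5273  0.0792  0.    ]
0.085 [-6.6134 11.3403  0.0841  0.    ]
0.09 [-6.2824 11.2427  0.0891  0.    ]
0.095 [-6.864  11.3319  0.0941  0.    ]
0.1 [-7.5878 10.9957  0.0991  0.    ]
0.102 [-6.6727 10.431   0.101   0.    ]
0.104 [-7.7008 11.2881  0.103   0.    ]
0.106 [-7.0543 10.8445  0.105  -0.    ]
0.108 [-7.8103 11.446   0.107   0.    ]
0.11 [-6.9015 11.1673  0.109   0.    ]
0.112 [-7.2305 11.4322  0.111   0.    ]
0.114 [-8.4481 11.1563  0.1129 -0.    ]
[-0.2623 -8.8442 11.3632] 0.11289739988639999 0.02864518694405451 34.9583
```

View pics/s5.png

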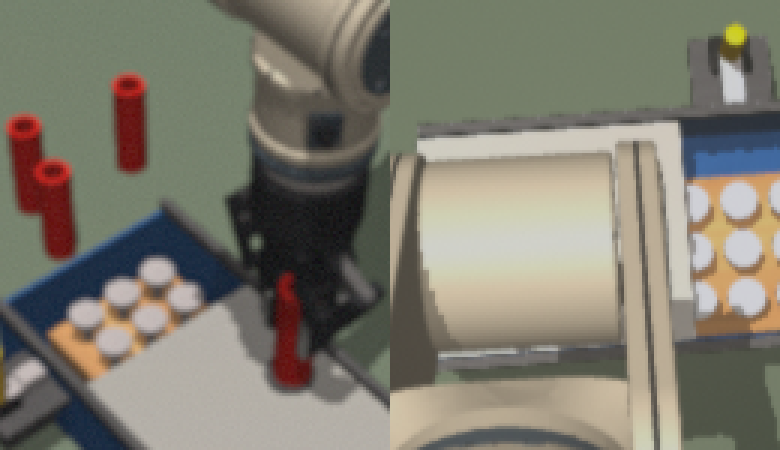

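The cover is open, the tray contents are visible, and the handle foot sits on the flange at crop (292,380). I ease it to the stop, check and hand in.

```bash
python3 - <<'E'
from h import *
from rig import manip as m
y=np.array([-np.sin(YAW),np.cos(YAW),0]);s=np.array([.4794,-.0603,.1503])
for k in(.115,.116,.117):
    m.servo_line(s+y*k,None,.03);F=m.get_contact_force()@y;print(k,F)
    if F<-13:break
m.hold(.5);c=m.camera('top');H,S,V=hsv(c)
# trailing cover edge at z=.084, beside the arm
ys=np.argwhere((S<60)&(V>130)&(np.indices(S.shape)[0]>188)&(np.indices(S.shape)[0]<194)&(np.indices(S.shape)[1]<300)&(np.indices(S.shape)[1]>190))
e=ray(c,(ys[:,1].max(),191),.084);Rc=Ro.from_euler('z',YAW).as_matrix()
print('cover rear edge case y',(Rc.T@(e-[.5174,.0044,0]))[1])
print(m.get_position(),np.abs(m.get_joint_vel()).max(),m.get_width(),m.get_contact_force(),m.get_time())
m.sign_off()
E
```

```text
0.115 -14.195280297428443
cover rear edge case y -0.03618256287529367
[0.46912264 0.05231429 0.15207473] 0.001460705653686477 0.028980724577904803 [  0.08994144 -13.87854344  12.36132263] 35.8583
the job is handed in; nothing more can be done
```

The job is done and handed in at 35.9 s of the 66 s allowed; the hand-in gave no verdict.

- **Handle:** I took the rightmost of the four red tubes and pushed it home on the stub. It stopped firmly at TCP z 0.1516 m, against 0.152 m expected.
- **Tug:** The cover was caught. It stopped hard after about 12 mm of gripper travel, and the tug peaked at about 19 N.
- **Catch:** I let the cover go back, then slid the yellow post out 25 mm to its stop. The top camera confirmed the post's new position.
- **Opening:** I gripped the handle again and pulled the cover until the force rose at its stop, after about 113 mm of gripper travel including slack.

**Last checks:**
- The arm was still, and the handle was in the grip at 29 mm width, pressed down with about 12 N.
- TCP z was 0.1521 m, the same as when I re-gripped the seated handle. I judged the handle's tilt only by eye.
- The cover's rear edge measured at case y −36 mm. I did not measure its shut position the same way; from the first top picture it was about −145 mm, which gives about 109 mm open.
- I saw no sign that the piston, jar or wrench had been touched, but I did not measure them again.

I viewed 9 pictures. No check failed.

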